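Stamp a colour sample board in the paint-shop jig

TASK

First clear the red can cap off the stamping jig into the grey cap tray. Then lay the orange sample board flat on the jig with its bare-wood end towards the stamp, push it snug and square against both blue stops (rear fence and end stop), and only then press the red stamp head fully down and let it spring back up. Leave the board lying against both stops, and do not disturb the other boards, cans, tin and marker on the counter.

Things in the scene. Friction and masses are not known exactly. Their poses are not given: they have to be found in the camera images.
- jig: Stamping jig, fixed. Its x runs across it (away from the robot when unturned), y along it, z up; origin at counter level. Aluminium bed: x -60 to 60, y -130 to 150 mm, top at z = 12. Two blue stops stand 10 mm above the bed: a long rear fence and a short end stop. A board lying along y against both has its centre at x = 12.5, y = 25.
- fence_face (a point): Rear fence: foot of its face, on the bed (x = 35, y = 10, z = 12 mm in the jig's frame). The face looks to the jig's -x and runs from y = -80 to 100; the fence is 12 mm thick.
- stop_face (a point): End stop: foot of its face, on the bed (x = 7.5, y = 100, z = 12 mm in the jig's frame). The face looks to the jig's -y and runs from x = -20 to 35; the stop is 12 mm thick. Behind it a grey column (y 115 to 145, x -10 to 35, up to z = 77) carries an arm (z 57 to 75, x -5 to 30) that overhangs the bed back to y = 64; the stamp stands in this arm.
- stamp (a joint): Spring stamp: how far its head is pressed down, in m: 0 released, 0.012 fully down at its stop. It springs back up; about 3 N to start, 6 N fully down.
- stamp_top (a point): Centre of the top of the stamp's red round head (32 mm diameter, 12 mm thick), which is 100 mm above the counter when released; at x = 12.5, y = 80 mm in the jig's frame. Press here, straight down.
- orange_board: Orange sample board, 45 mm (its x) by 150 mm (its y) by 14 mm thick, 70 g, loose. The 50 mm at its +y end is bare wood, the rest orange. Origin: centre of its underside. It lies flat in one of three places on the counter, at any of many angles.
- bare_end (a point): Middle of the orange board's bare-wood end edge, on its top face (at y = +75 mm, z = 14 mm in the board's frame).
- red_cap: Red spray-can cap, 50 mm diameter (narrowing to 44 at the top), 45 mm tall, 20 g, standing loose on the jig's bed, in the way of the board. Origin: centre of its underside.
- cap_tray: Shallow grey cap tray, fixed, outside 140 mm (its x) by 210 mm (its y) by 25 mm high, walls and floor 4 mm to 5 mm. Origin: centre of its underside.
- yellow_cap: Yellow spray-can cap, same shape as the red one, already standing somewhere along the middle line of the cap tray. Origin: centre of its underside.
- blue_board: Blue sample board, same size and shape as the orange one; not wanted, leave it alone. Origin: centre of its underside.
- green_board: Green sample board, same size and shape as the orange one; not wanted, leave it alone. Origin: centre of its underside.
- silver_can: standing spray can with a grey cap, 65 mm diameter, 190 mm tall, 0.35 kg, loose; leave it alone. Origin: centre of its underside.
- black_can: standing spray can with a black cap, 65 mm diameter, 190 mm tall, 0.35 kg, loose; leave it alone. Origin: centre of its underside.
- lime_can: standing spray can with a green cap, 65 mm diameter, 190 mm tall, 0.35 kg, loose; leave it alone. Origin: centre of its underside.
- paint_tin: squat paint tin, 76 mm diameter, 55 mm tall, loose; leave it alone. Origin: centre of its underside.
- marker: black marker pen, 14 mm thick, about 110 mm long, lying loose; leave it alone. Origin: middle of its underside.

How it is judged (in metres and radians):
On the way, in this order (a step that is already met when the one before it is completed fails the run):
1. the red cap lies in the cap tray, released (x of red_cap in the frame of cap_tray between -0.07 and 0.07 m and y of red_cap in the frame of cap_tray between -0.105 and 0.105 m and z of red_cap in the frame of cap_tray between -0.005 and 0.04 m and contact force between the fingers and red_cap below 0.1 N), for 0.2 s.
2. the orange board lies flat on the bed, bare end towards the stamp, against both stops (within 2 mm, square within 0.02 rad) (x of orange_board in the frame of jig between 0.0105 and 0.0145 m and y of orange_board in the frame of jig between 0.023 and 0.027 m and z of orange_board in the frame of jig between 0.009 and 0.015 m and y of bare_end in the frame of jig between 0.09 and 0.11 m and angle between the y axis of orange_board and the y axis of jig, either way round below 0.02 rad and angle between orange_board's own z axis and vertical below 0.05 rad), for 0.2 s.
3. the stamp is pressed fully down (to within 1.5 mm of its stop) with the board against both stops (all of step 2 and value of joint stamp above 0.0105 m), for 0.1 s.
At the end, for the whole second after the job is handed in: The orange board lies flat on the jig's bed, bare end towards the stamp, within 2 mm of both stops and square within 0.02 rad; the stamp is back up (within 2 mm); the red cap is in the cap tray; board and cap are at rest (all of step 2 and x of red_cap in the frame of cap_tray between -0.07 and 0.07 m and y of red_cap in the frame of cap_tray between -0.105 and 0.105 m and z of red_cap in the frame of cap_tray between -0.005 and 0.04 m and value of joint stamp below 0.002 m and linear speed of orange_board below 0.01 m/s and linear speed of red_cap below 0.02 m/s); the robot touches nothing.
It fails at once if the stamp is pressed (more than 6 mm) while the orange board is not against both stops (value of joint stamp above 0.006 m and not (x of orange_board in the frame of jig between 0.0105 and 0.0145 m and y of orange_board in the frame of jig between 0.023 and 0.027 m and z of orange_board in the frame of jig between 0.009 and 0.015 m and y of bare_end in the frame of jig between 0.09 and 0.11 m and angle between the y axis of orange_board and the y axis of jig, either way round below 0.02 rad and angle between orange_board's own z axis and vertical below 0.05 rad)).
It fails at once if the blue or the green board is moved by more than 25 mm (distance of any of blue_board, green_board from where it was at the start of the episode above 0.025 m).
It fails at once if a spray can is moved by more than 25 mm (distance of any of silver_can, black_can, lime_can from where it was at the start of the episode above 0.025 m).
It fails at once if the paint tin or the marker is moved by more than 25 mm (distance of any of paint_tin, marker from where it was at the start of the episode above 0.025 m).
It also fails if it takes over 72 s, if anything falls off the work surface, if the arm or the gripper's body presses on something with over 40 N, if the wrist force passes 120 N, or if a joint passes its speed limit or range.

ROBOT

A 7-joint arm with a two-finger parallel gripper is mounted at the origin on the work surface. World frame = base frame: x ahead of the robot, y to its left, z up, the work surface at z = 0. Lengths are in mm, angles in rad, forces in N, time in s.
With the tool pointing down it reaches from about 350 to 775 mm from the base axis. Payload 3.1 kg.
Tool frame: the origin (TCP) lies at the very end of the fingers, on their centre line; the grasp point (between the pads) lies 19 mm behind it; z points along the fingers, y is the line along which they close (so a half turn about z gives the same grasp; the last joint's range is limited). The gripper opens to 85 mm and grips with 20 to 120 N. Pads are 22 mm wide; open, the fingers measure 114 mm over their backs; the gripper's body (76 mm by 85 mm) begins 54 mm behind the grasp point. The pads swing forward as they close: fully open they stand 13 mm farther back than shut.
Start: joints at [-1.171, 0.311, 0.014, 1.512, -0.004, 1.319, -0.027], TCP at [235.138, 497.22, 231.304] pointing down, gripper open.
Joint ranges: [-2.7, 2.7], [-0.3, 1.91], [-1.27, 1.3], [0.12, 2.57], [-1.44, 4.58], [0.2, 2.03], [-3.05, 3.05]. Speed limits (rad/s): [2.79, 2.79, 3.14, 3.14, 3.14, 3.14, 3.14].

INTERFACE

Orientations are given as a 3x3 rotation matrix whose columns are the frame's x, y, z axes.
In Python, from bench import robot gives the robot as it stands.
- The arm moves only by the tool carry_out, never from a script. Its argument "targets" is a list of rows, each a list of 6 numbers: the shift along the tool's x, y, z in mm, then the turn, a rotation vector about the tool's x, y, z in rad. In form: [[x, y, z, rx, ry, rz], ...]. A call has 1 to 5 rows; each row is the pose to reach, as a shift and turn from the pose commanded when the call began, along the tool's axes at that moment; what a row does not reach only later rows make up. A row lasts 1/8 s, in which the tool goes at most 62.5 mm and 10.7 degrees, less where a joint would pass 70% of its speed; a pose out of reach is approached as far as the arm can. A call with a gripper value outside its range is refused whole. "hand" is the finger opening in mm, from 0 to 85.4, set as the call begins (left out, the last holds). The fingers move at their own pace and stop on an object; "grip_force" is the grip in N (left out, the last holds). Time passes only in rows, so rows that repeat a pose let the fingers close. It gives the time, the measured TCP pose, the force, the opening and the grip force at its end, in the units of the state.
- robot.observe(): the state, without advancing time (a new reading comes with each control period).
- robot.read_camera(name): name is "scene" or "side" or "wrist"; returns a dict with "color" (384x512x3 uint8, red, green, blue), "mtx" (3x3 intrinsics, pixels), "position" and "attitude" of the camera in the world; the wrist camera has in their place "tool_from_camera" (4x4, takes a point from camera to tool coordinates, whose origin is the TCP and whose axes are the flange's). Camera axes: x right, y down, z forward; pixel columns grow to the right and rows downward; lengths in mm; the calibration is good to about 2 mm. A picture is of the moment at which its call begins: read the wrist's pose just before it. There is no depth.
- robot.close_job(): hands the job in; it is judged then, once.
The state is a dict: "t": time; "q": joint angles; "dq": joint speeds; "joint_torque": joint torques, N m; "eef_pos": TCP position; "eef_rot": TCP orientation; "ft_force": force on the tool from outside, world axes, zero at the start; "torque": the same for the moment, N m; "width": finger opening in mm; "finger_force": force on a finger pad.
Only numpy, scipy, OpenCV 4.12 (cv2) and the standard library are available. Lean on these libraries where they do the work, as an engineer would, in place of code of your own. Each camera call takes 0.05 s, during which the arm holds its last target. There are 200 camera calls.

## Working session

There is one attempt and no reset: what is moved stays moved. The work goes in short steps, Python scripts to look and compute and a tool call to move; the robot and the scene stay as the last step left them, time stands still between calls to the robot, and variables do not carry over. Pictures are saved under pics/ and viewed, at most 10 in all, crops included, and the job is handed in when it is done.

Besides the shell and the picture viewer there is one more tool, called after "Emit:" in YAML: its name, and indented under it one key for each argument. carry_out: Moves the arm, as the interface text tells. Its arguments: {"type":"object","properties":{"targets":{"type":"array","items":{"type":"array","items":{"type":"number"}}},"hand":{"type":"number"},"grip_force":{"type":"number"}},"required":["targets"]}

```bash
ls; mkdir -p pics; python3 - <<'E'
from bench import robot
import cv2,numpy as np
s=robot.observe();print(s['t'],s['eef_pos'],np.round(s['eef_rot'],3).tolist(),s['width'])
for n in("scene","side","wrist"):
    c=robot.read_camera(n);cv2.imwrite(f'pics/{n}0.png',c['color'][:,:,::-1])
    print(n,{k:np.round(v,3).tolist() for k,v in c.items() if k!='color'})
E
```

```text
pics
0.0 [234.82546361 496.56183024 230.24787295] [[-0.904, 0.427, -0.001], [0.427, 0.904, -0.002], [-0.0, -0.002, -1.0]] 85.14658096702671
scene {'mtx': [[462.817, 0.0, 252.273], [0.0, 462.817, 195.207], [0.0, 0.0, 1.0]], 'position': [1182.306, -367.112, 1144.063], 'attitude': [[0.532, 0.693, -0.486], [0.846, -0.443, 0.295], [-0.01, -0.569, -0.823]]}
side {'mtx': [[470.351, 0.0, 258.375], [0.0, 470.351, 192.055], [0.0, 0.0, 1.0]], 'position': [-2.727, -550.738, 932.666], 'attitude': [[0.705, -0.504, 0.499], [-0.709, -0.518, 0.478], [0.018, -0.691, -0.723]]}
wrist {'mtx': [[288.589, 0.0, 255.114], [0.0, 288.589, 187.01], [0.0, 0.0, 1.0]], 'tool_from_camera': [[0.0, -0.957, -0.29, 72.875], [1.0, 0.0, -0.001, -0.364], [0.001, -0.29, 0.957, -142.303], [0.0, 0.0, 0.0, 1.0]]}
```

View pics/scene0.png

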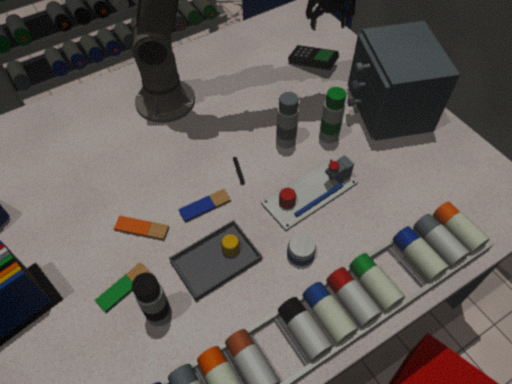

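View pics/side0.png

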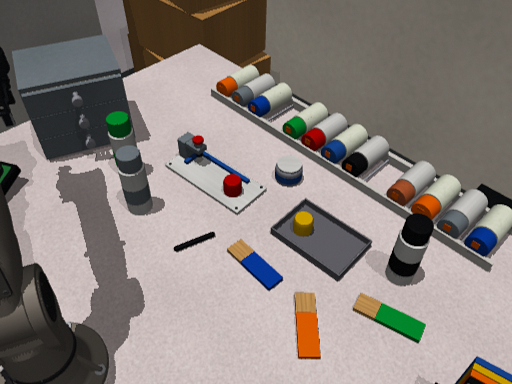

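The scene view shows the orange board at (141,228), its bare end to the right. The jig is around (312,195), with the red cap at (288,197) and the stamp at (335,167). The tray is at (216,260), with the yellow cap at (230,243). The side view agrees: board (307,325) with its bare end up, red cap (232,185), tray (322,238).

```bash
cat > h.py <<'E'
import cv2,numpy as np
from bench import robot
def cam(n):
    s=robot.observe();c=robot.read_camera(n)
    if n=='wrist':
        T=c['tool_from_camera'];R=np.array(s['eef_rot']);p=np.array(s['eef_pos'])
        c['attitude']=R@T[:3,:3];c['position']=R@T[:3,3]+p
    return c
def plane(c,px,z):
    px=np.atleast_2d(np.asarray(px,float));r=np.c_[px,np.ones(len(px))]@np.linalg.inv(c['mtx']).T@np.asarray(c['attitude']).T
    p=np.asarray(c['position']);return (p+r*((z-p[2])/r[:,2:]))[:,:2]
def proj(c,P):
    q=(np.atleast_2d(P)-c['position'])@np.asarray(c['attitude']);u=q@np.asarray(c['mtx']).T;return u[:,:2]/u[:,2:]
def blob(c,lo,hi,near=None,amin=30):
    m=cv2.inRange(cv2.cvtColor(c['color'],cv2.COLOR_RGB2HSV),lo,hi)
    n,l,st,ce=cv2.connectedComponentsWithStats(m)
    return [(st[i,4],ce[i].round(1),np.argwhere(l==i)[:,::-1]) for i in range(1,n) if st[i,4]>=amin]
def rect(c,pts,z): return cv2.minAreaRect(plane(c,pts,z).astype(np.float32))
E
python3 - <<'E'
from h import *
for n in('scene','side'):
    c=cam(n)
    for nm,lo,hi,z in(('orange',(5,180,90),(16,255,255),14),('blue',(105,140,50),(125,255,255),22),('red',(0,180,80),(4,255,255),45),('yellow',(20,180,90),(30,255,255),50),('wood',(10,80,80),(20,175,230),14)):
        for a,ce,p in blob(c,lo,hi):
            w=plane(c,[ce],z)[0]
            if abs(w[1])<450 and 250<w[0]<800:
                r=rect(c,p,z);print(n,nm,a,ce,w.round(),[np.round(x,1).tolist() for x in r[:2]],round(r[2],1))
    for nm,P in(('tray',[[210,223],[262,262],[0,0]]),):pass
# tray rim corners from image by eye
c=cam('scene');print(plane(c,[[236,223],[262,258],[200,297],[170,262]],25).round())
print('jig',plane(c,[[262,203],[283,227],[357,183],[333,160]],12).round())
c=cam('side');print(plane(c,[[306,201],[370,243],[335,276],[271,236]],25).round())
print('jig',plane(c,[[235,210],[265,186],[166,163]],12).round())
E
```

```text
scene orange 440 [132.6 225.5] [ 420. -304.] [[419.2, -304.3], [97.0, 43.2]] 45.0
scene blue 135 [318.5 199.1] [635. 192.] [[635.0, 194.1], [9.0, 175.4]] 4.8
scene blue 398 [196.5 208. ] [ 470. -124.] [[470.6, -124.0], [94.5, 42.4]] 87.1
scene red 48 [333.6 165. ] [571. 293.] [[571.7, 294.2], [24.7, 23.0]] 57.4
scene red 121 [287.4 194.1] [584. 115.] [[584.0, 115.7], [37.7, 35.2]] 57.4
scene yellow 182 [229.6 241.4] [ 631. -106.] [[630.9, -106.2], [40.8, 39.8]] 57.5
scene wood 204 [219.6 197.1] [468. -46.] [[468.0, -46.2], [48.1, 44.9]] 87.2
scene wood 253 [157.  229.8] [ 470. -252.] [[465.1, -256.4], [67.5, 46.1]] 45.0
scene wood 189 [137.1 270.7] [ 557. -352.] [[562.1, -352.7], [42.0, 47.9]] 14.0
side orange 963 [307.2 334.3] [ 413. -306.] [[413.6, -305.2], [101.9, 45.1]] 44.9
side blue 191 [225.  166.3] [630. 188.] [[629.4, 190.1], [15.1, 174.7]] 4.4
side blue 34 [188.1 159.1] [575. 284.] [[577.3, 282.2], [17.7, 32.4]] 84.5
side blue 145 [287.7 179.6] [718.  29.] [[721.4, 33.3], [45.9, 73.7]] 36.4
side blue 737 [261.2 270.2] [ 454. -129.] [[454.3, -128.0], [102.0, 47.1]] 87.2
side red 63 [197.4 139. ] [635. 311.] [[634.4, 312.0], [27.1, 29.3]] 46.1
side red 186 [231.5 181.1] [588. 115.] [[588.6, 115.3], [48.2, 45.4]] 82.4
side yellow 286 [302.8 220.6] [ 617. -112.] [[616.5, -112.9], [65.4, 44.6]] 41.8
side wood 315 [239.8 249.6] [464. -48.] [[462.2, -47.3], [49.1, 49.1]] 87.4
side wood 394 [304.8 302.1] [ 467. -252.] [[466.3, -252.6], [52.6, 46.0]] 45.1
side wood 409 [367.  305.1] [ 559. -354.] [[559.6, -353.4], [44.7, 49.4]] 13.2
[[ 577.  -55.]
 [ 709.  -52.]
 [ 717. -246.]
 [ 587. -267.]]
jig [[552.  49.]
 [653.  55.]
 [646. 330.]
 [536. 324.]]
[[ 691.  -61.]
 [ 698. -261.]
 [ 562. -260.]
 [ 541.  -77.]]
jig [[544.  55.]
 [663.  62.]
 [525. 324.]]
```

```bash
cat >> h.py <<'E'
from scipy.spatial.transform import Rotation as Ro
def go(x,y,z,yaw):
    """row needed: tool down, tool y at yaw deg ccw from world y"""
    s=robot.observe();R=np.array(s['eef_rot']);a=np.radians(yaw)
    T=np.array([[-np.cos(a),-np.sin(a),0],[-np.sin(a),np.cos(a),0],[0,0,-1]])
    d=R.T@(np.array([x,y,z])-s['eef_pos']);w=Ro.from_matrix(R.T@T).as_rotvec()
    print('row',d.round(1).tolist(),w.round(4).tolist(),'|t',round(s['t'],2),'p',np.round(s['eef_pos'],1),'f',np.round(s['ft_force'],1),'w',round(s['width'],1))
E
python3 -c "
from h import *
go(545,150,230,4.6)
c=cam('scene')
print(plane(c,[[287,145],[331,140],[303,263],[240,170],[155,322]],0).round())"
```

```text
row [-428.5, -181.3, 1.2] [-0.0005, -0.0001, -0.522] |t 0.35 p [235.1 497.  231.1] f [-0.8 -0.7  0.2] w 85.6
[[ 399.  244.]
 [ 459.  377.]
 [ 771.   41.]
 [ 405.   63.]
 [ 704. -372.]]
```

Emit:
carry_out:
  targets:
    - [-428.5,-181.3,1,0,0,-0.522]
    - [-428.5,-181.3,1,0,0,-0.522]
    - [-428.5,-181.3,1,0,0,-0.522]
    - [-428.5,-181.3,1,0,0,-0.522]
    - [-428.5,-181.3,1,0,0,-0.522]

```text
t: 1.02
eef_pos: [434.4, 274.6, 231.0]
eef_rot: [[-0.997, -0.081, 0.001], [-0.081, 0.997, 0.001], [-0.001, 0.001, -1.0]]
ft_force: [1.6, 1.0, -0.1]
width: 85.4
finger_force: 0.0
```

```bash
python3 -c "
from h import *
go(545,150,230,4.6)"
```

```text
row [-100.2, -133.1, 1.0] [0.0006, 0.0008, 0.0006] |t 1.02 p [434.4 274.6 231. ] f [ 1.6  1.  -0.1] w 85.4
```

Emit:
carry_out:
  targets:
    - [-100,-133,1,0,0,0]
    - [-100,-133,1,0,0,0]
    - [-100,-133,1,0,0,0]
    - [-100,-133,1,0,0,0]

```text
t: 1.52
eef_pos: [545.9, 146.1, 229.5]
eef_rot: [[-0.997, -0.071, 0.001], [-0.071, 0.997, -0.003], [-0.001, -0.003, -1.0]]
ft_force: [0.2, 0.5, -0.2]
width: 85.4
finger_force: 0.0
```

```bash
python3 - <<'E'
from h import *
c=cam('wrist');cv2.imwrite('pics/w1.png',c['color'][:,:,::-1])
np.savez('w1.npz',**{k:c[k] for k in('color','mtx','position','attitude')})
for nm,lo,hi,z in(('blue',(105,140,50),(125,255,255),22),('red',(0,170,80),(4,255,255),57),('redH',(172,170,80),(179,255,255),57)):
    for a,ce,p in blob(c,lo,hi):
        r=rect(c,p,z);print(nm,a,ce,plane(c,[ce],z)[0].round(1),[np.round(x,1).tolist() for x in r[:2]],round(r[2],1))
E
```

```text
blue 2843 [36.6 74.6] [ 464.  -110.4] [[464.3, -111.2], [85.1, 41.6]] 87.1
blue 215 [362.5 195.6] [580.4 284.2] [[580.4, 284.6], [28.5, 13.6]] 5.5
blue 950 [277.4 227.8] [633.1 180.2] [[633.3, 182.2], [11.6, 153.7]] 4.2
blue 310 [189.2 274.8] [713.6  64.1] [[715.6, 65.9], [57.0, 21.3]] 59.0
red 876 [223.4 199.8] [586.4 110.7] [[586.9, 110.8], [41.7, 40.5]] 39.4
red 458 [363.6 232.4] [615.5 279.5] [[615.4, 279.8], [34.4, 26.2]] 61.0
```

View pics/w1.png

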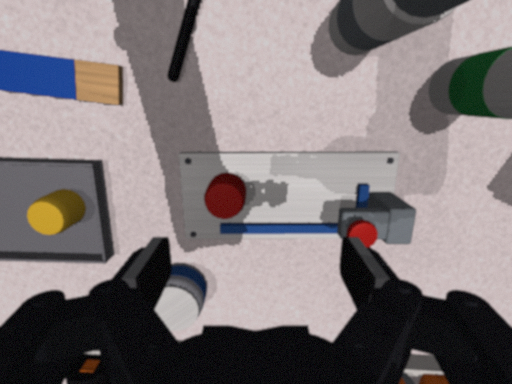

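The wrist view shows the bed with its near edge on row 152 (columns 180–396) and the fence on row 229 (columns 221–340). The stamp head is at (363,233), the red cap at (223,197), the yellow cap at (55,212), and the tray's right edge at x≈105. I'll fit the jig pose from edges.

```bash
python3 - <<'E'
from h import *
c=dict(np.load('w1.npz'));g=cv2.cvtColor(c['color'],cv2.COLOR_RGB2GRAY).astype(float)
g=cv2.GaussianBlur(g,(3,3),0)
hsv=cv2.cvtColor(c['color'],cv2.COLOR_RGB2HSV)
print('sat/val bed',hsv[170,300],hsv[190,320],'counter',hsv[120,300],hsv[260,300])
s=cv2.GaussianBlur(hsv[:,:,1].astype(np.float32),(5,5),0)
# near edge rows by strongest gradient
def edge(line): d=np.gradient(line);i=np.argmax(abs(d));return i
near=[(x,143+edge(g[143:160,x])) for x in range(190,390,8)]
left=[(170+edge(g[y,170:192]),y) for y in range(158,232,6)]
right=[(388+edge(g[y,388:408]),y) for y in range(158,184,4)]
for n,e in(('near',near),('left',left),('right',right)):
    w=plane(c,e,12).astype(np.float32);l=cv2.fitLine(w,cv2.DIST_HUBER,0,.01,.01).ravel();print(n,l.round(3),np.degrees(np.arctan2(-l[0],l[1])).round(2),e[::5])
# fence face edge, z=22 top
a,ce,p=max((b for b in blob(c,(105,140,50),(125,255,255)) if 200<b[1][0]<340),key=lambda b:b[0])
w=plane(c,p,22)
top=[p[p[:,0]==x][:,1].min()-.5 for x in range(230,335,5)]
W=plane(c,[(x,t) for x,t in zip(range(230,335,5),top)],17).astype(np.float32)
print('fence face z17',cv2.fitLine(W,cv2.DIST_HUBER,0,.01,.01).ravel().round(3))
print('fence left end',p[:,0].min(),plane(c,[[p[:,0].min()-.5,229]],22))
for b in blob(c,(0,170,80),(4,255,255)):print(b[0],b[2].min(0),b[2].max(0))
print('yellow',[(b[0],b[2].min(0),b[2].max(0)) for b in blob(c,(20,180,60),(30,255,255),amin=300)])
E
python3 -c "
import cv2;a=cv2.imread('pics/w1.png')[140:260,170:420];cv2.imwrite('pics/w1c.png',cv2.resize(a,None,fx=3,fy=3,interpolation=cv2.INTER_CUBIC))"
```

```text
sat/val bed [174   7 178] [  6   6 203] counter [  2  19 201] [178  19 203]
near [ 7.20000e-02 -9.97000e-01  5.33811e+02  1.93422e+02] -175.85 [(190, np.int64(159)), (230, np.int64(154)), (270, np.int64(153)), (310, np.int64(151)), (350, np.int64(153))]
left [ 9.81000e-01 -1.95000e-01  5.95571e+02  4.74620e+01] -101.22 [(np.int64(185), 158), (np.int64(182), 188), (np.int64(170), 218)]
right [9.65000e-01 2.62000e-01 5.47605e+02 3.22836e+02] -74.84 [(np.int64(393), 158), (np.int64(394), 178)]
fence face z17 [ 7.40000e-02 -9.97000e-01  6.28054e+02  1.94926e+02]
fence left end 221 [[640.38029142 105.13134422]]
876 [206 183] [241 217]
458 [348 221] [376 247]
yellow [(np.int32(1727), array([ 28, 191]), array([ 83, 233]))]
```

View pics/w1c.png

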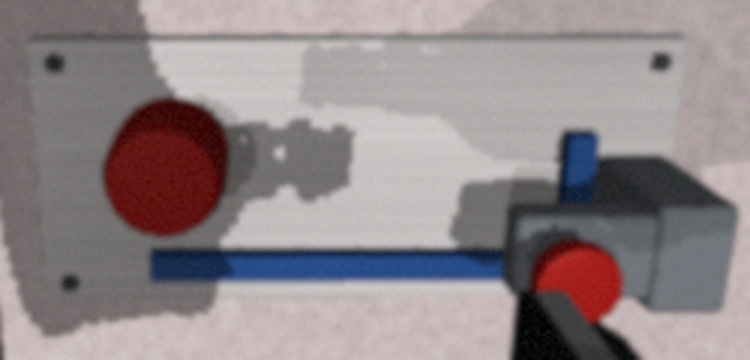

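The crop shows the bed corners at full-image pixels (179,153), (398,153) and (185,238). The fence's left end is at (220,225)–(220,233), the end stop corner is at (357.7,184.3), and the stamp disc is at about (364,232).

```bash
cat > fit.py <<'E'
from h import *
from scipy.optimize import least_squares
def fit(c,px,J,x0=(592,179,.08)):
    J=np.array(J,float);px=np.array(px,float)
    def W(v):
        a=v[2];R=np.array([[np.cos(a),-np.sin(a)],[np.sin(a),np.cos(a)]]);return np.c_[J[:,:2]@R.T+v[:2],J[:,2]]
    f=lambda v:(proj(c,W(v))-px).ravel()
    r=least_squares(f,x0,loss='soft_l1',x_scale=(1,1,.01));return r.x,f(r.x).reshape(-1,2)
E
python3 - <<'E'
from fit import *
c=dict(np.load('w1.npz'))
px=[[179.3,153.3],[398.3,152.7],[185,238.3],[220,224.7],[220,233.3],[357.7,184.3],[369,184],[364.3,232.3]]
J=[[-60,-130,12],[-60,150,12],[60,-130,12],[35,-80,22],[47,-80,22],[-20,100,12],[-20,112,12],[12.5,80,100]]
v,r=fit(c,px,J);print(v.round(3),np.degrees(v[2]));print(r.round(1).tolist())
# cap: project circle at top r=22,z=57
# bright disc: crop (105..222, 128..236) -> center
print('cap',plane(c,[[170+163.5/3,140+182/3]],57))
# tray: pick corners by dark mask
y=plane(c,[[46,217]],49);print('yellow top',y)
print('tray corners',plane(c,[[102,160],[111,261]],25))
R=np.array([[np.cos(v[2]),-np.sin(v[2])],[np.sin(v[2]),np.cos(v[2])]])
go(587,111,90,np.degrees(v[2]))
E
```

```text
[5.94323e+02 1.81427e+02 7.00000e-02] 4.032106467210962
[[-0.8, -0.9], [3.1, 0.1], [0.1, 0.3], [-0.1, 0.4], [0.2, 0.1], [0.5, -0.9], [-1.5, -0.6], [-0.1, 4.8]]
cap [[587.41265618 111.97781909]]
yellow top [[ 627.11952429 -103.5887632 ]]
tray corners [[557.27709508 -42.68034295]
 [697.73729398 -41.98170411]]
row [-39.7, -41.6, 139.5] [-0.0005, -0.0002, 0.0057] |t 1.57 p [544.3 149.6 229.5] f [-0.5 -0.5 -0.4] w 85.5
```

```bash
python3 -c "
from h import *
go(587.4,112,20,4.0)"
```

```text
row [-40.2, -40.6, 209.5] [-0.0005, -0.0002, 0.0063] |t 1.57 p [544.3 149.6 229.5] f [-0.5 -0.5 -0.4] w 85.5
```

Emit:
carry_out:
  targets:
    - [-40.2,-40.6,60,0,0,0.006]
    - [-40.2,-40.6,110,0,0,0.006]
    - [-40.2,-40.6,160,0,0,0.006]
    - [-40.2,-40.6,195,0,0,0.006]
    - [-40.2,-40.6,209,0,0,0.006]

```text
t: 2.2
eef_pos: [584.1, 116.4, 18.2]
eef_rot: [[-0.997, -0.077, -0.005], [-0.077, 0.997, 0.001], [0.005, 0.001, -1.0]]
ft_force: [-0.0, -0.9, 0.8]
width: 85.6
finger_force: 0.0
```

Emit:
carry_out:
  targets:
    - [0,0,0,0,0,0]
    - [0,0,0,0,0,0]
    - [0,0,0,0,0,0]
    - [0,0,0,0,0,0]
    - [0,0,0,0,0,0]
  hand: 30
  grip_force: 25

```text
t: 2.82
eef_pos: [588.8, 114.9, 23.1]
eef_rot: [[-0.997, -0.074, 0.005], [-0.074, 0.997, 0.001], [-0.005, 0.001, -1.0]]
ft_force: [0.5, 0.2, 7.7]
width: 48.7
finger_force: 27.1
```

```bash
python3 -c "
from h import *
go(587.4,112,130,4.0);go(627,-200,130,0)"
```

```text
row [1.2, -2.6, -107.0] [0.0012, 0.0046, 0.0046] |t 2.83 p [588.8 114.9  23.1] f [0.5 0.2 7.7] w 48.7
row [-15.1, -316.7, -107.2] [0.0013, 0.0046, 0.0744] |t 2.83 p [588.8 114.9  23.1] f [0.5 0.2 7.7] w 48.7
```

Emit:
carry_out:
  targets:
    - [0,0,-50,0,0,0]
    - [0,-50,-90,0,0,0.03]
    - [-6,-112,-100,0,0,0.06]
    - [-10,-174,-100,0,0,0.074]
    - [-15,-236,-100,0,0,0.074]

```text
t: 3.45
eef_pos: [619.5, -120.6, 121.6]
eef_rot: [[-1.0, -0.001, 0.002], [-0.001, 1.0, 0.0], [-0.002, 0.0, -1.0]]
ft_force: [0.9, -0.4, -1.3]
width: 49.1
finger_force: 26.5
```

Emit:
carry_out:
  targets:
    - [0,-50,0,0,0,0]
    - [0,-79,0,0,0,0]
    - [0,-79,0,0,0,0]
    - [0,-79,0,0,0,0]

```text
t: 3.95
eef_pos: [619.5, -196.0, 120.6]
eef_rot: [[-1.0, -0.002, 0.0], [-0.002, 1.0, 0.002], [-0.0, 0.002, -1.0]]
ft_force: [-0.4, -0.3, -0.4]
width: 48.5
finger_force: 26.5
```

```bash
python3 - <<'E'
from h import *
go(627.5,-200,17,0)
c=cam('wrist');cv2.imwrite('pics/w2.png',c['color'][:,:,::-1])
np.savez('w2.npz',**{k:c[k] for k in('color','mtx','position','attitude')})
E
```

```text
row [-8.0, -4.2, 103.6] [0.0019, 0.0001, 0.0015] |t 3.95 p [ 619.5 -196.   120.6] f [-0.4 -0.3 -0.4] w 48.5
```

View pics/w2.png

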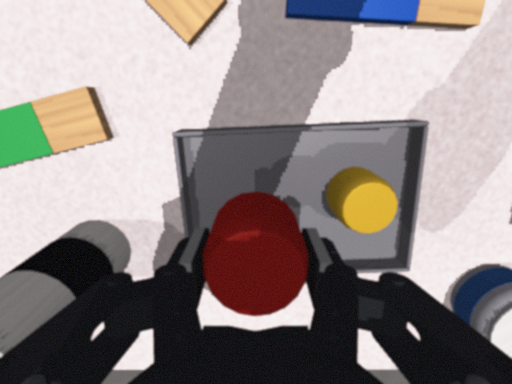

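The cap hangs in the gripper over the tray. The tray's rim corners are at about (177,132), (427,122) and (410,271), with the yellow cap's top at (362,203).

```bash
python3 - <<'E'
from h import *
c=dict(np.load('w2.npz'))
print(plane(c,[[177,132],[427,122],[410,271]],25).round(1),plane(c,[[365,206]],49))
E
```

```text
[[ 571.8 -260.5]
 [ 563.4  -58.2]
 [ 701.2  -50.2]] [[ 626.73762262 -109.91272087]]
```

Emit:
carry_out:
  targets:
    - [-17,-7,40,0,0,0]
    - [-17,-7,75,0,0,0]
    - [-17,-7,95,0,0,0]
    - [-17,-7,101,0,0,0]
    - [-17,-7,101,0,0,0]

```text
t: 4.62
eef_pos: [636.8, -204.5, 20.5]
eef_rot: [[-1.0, -0.001, 0.001], [-0.001, 1.0, -0.0], [-0.001, -0.0, -1.0]]
ft_force: [-0.4, -0.2, 0.4]
width: 48.7
finger_force: 26.5
```

Emit:
carry_out:
  targets:
    - [0,0,1,0,0,0]
    - [0,0,1,0,0,0]
    - [0,0,1,0,0,0]
  hand: 62

```text
t: 5.0
eef_pos: [636.6, -205.1, 19.5]
eef_rot: [[-1.0, -0.0, 0.001], [-0.0, 1.0, -0.0], [-0.001, -0.0, -1.0]]
ft_force: [-0.5, -0.5, 0.4]
width: 61.9
finger_force: 0.0
```

```bash
python3 - <<'E'
from h import *
go(637,-203,130,0)
E
```

```text
row [-0.5, 2.0, -110.5] [-0.0003, 0.0012, 0.0002] |t 5.0 p [ 636.6 -205.1   19.5] f [-0.5 -0.5  0.4] w 61.9
```

Emit:
carry_out:
  targets:
    - [0,0,-30,0,0,0]
    - [0,0,-80,0,0,0]
    - [30,-10,-130,0,0,-0.18]
    - [85,-30,-130,0,0,-0.36]
    - [140,-50,-130,0,0,-0.54]
  hand: 75

```text
t: 5.62
eef_pos: [495.4, -255.9, 150.1]
eef_rot: [[-0.854, -0.52, 0.003], [-0.52, 0.854, -0.002], [-0.001, -0.003, -1.0]]
ft_force: [-0.4, -0.8, -0.1]
width: 74.7
finger_force: 0.0
```

```bash
python3 - <<'E'
from h import *
go(431,-289,150,-135)
E
```

```text
row [72.2, 5.2, -0.0] [0.0012, 0.0046, 2.903] |t 5.62 p [ 495.4 -255.9  150.1] f [-0.4 -0.8 -0.1] w 74.7
```

I turned the wrong way, since positive rz lowers the yaw. I'll turn back the long way, which keeps joint 7 in mid-range.

Emit:
carry_out:
  targets:
    - [15,1,0,0,0,0.18]
    - [30,2,0,0,0,0.36]
    - [45,3,0,0,0,0.54]
    - [60,4,0,0,0,0.72]
    - [72,5,0,0,0,0.9]

```text
t: 6.25
eef_pos: [431.3, -288.2, 149.1]
eef_rot: [[-0.934, 0.358, 0.001], [0.358, 0.934, -0.0], [-0.001, -0.0, -1.0]]
ft_force: [-0.7, 0.4, -0.1]
width: 75.0
finger_force: 0.0
```

Emit:
carry_out:
  targets:
    - [0,0,0,0,0,0.18]
    - [0,0,0,0,0,0.36]
    - [0,0,0,0,0,0.54]
    - [0,0,0,0,0,0.72]
    - [0,0,0,0,0,0.9]

```text
t: 6.88
eef_pos: [432.0, -287.7, 149.1]
eef_rot: [[-0.3, 0.954, 0.001], [0.954, 0.3, -0.0], [-0.0, 0.001, -1.0]]
ft_force: [0.7, 0.4, -0.2]
width: 75.1
finger_force: 0.0
```

Emit:
carry_out:
  targets:
    - [0,0,0,0,0,0.18]
    - [0,0,0,0,0,0.36]
    - [0,0,0,0,0,0.54]
    - [0,0,0,0,0,0.72]
    - [0,0,0,0,0,0.9]

```text
t: 7.5
eef_pos: [432.0, -287.6, 149.0]
eef_rot: [[0.56, 0.828, 0.001], [0.828, -0.56, 0.0], [0.001, 0.001, -1.0]]
ft_force: [-0.3, -0.5, -0.7]
width: 74.8
finger_force: 0.0
```

```bash
python3 - <<'E'
from h import *
go(431,-289,150,-135)
E
```

```text
row [-1.7, -0.0, -1.0] [0.0006, -0.0006, 0.1906] |t 7.5 p [ 432.  -287.6  149. ] f [-0.3 -0.5 -0.7] w 74.8
```

Emit:
carry_out:
  targets:
    - [0,0,0,0,0,0.17]
    - [0,0,0,0,0,0.17]
    - [0,0,0,0,0,0.17]
    - [0,0,0,0,0,0.17]

```text
t: 8.0
eef_pos: [431.9, -287.6, 148.8]
eef_rot: [[0.687, 0.726, 0.0], [0.726, -0.687, 0.0], [0.0, 0.0, -1.0]]
ft_force: [0.2, -0.8, 0.7]
width: 75.0
finger_force: 0.0
```

```bash
python3 - <<'E'
from h import *
go(431,-289,150,-135)
c=cam('wrist');cv2.imwrite('pics/w3.png',c['color'][:,:,::-1])
for nm,lo,hi in(('orange',(4,180,60),(16,255,255)),('wood',(10,70,60),(22,178,240))):
    for a,ce,p in blob(c,lo,hi,amin=800):
        r=rect(c,p,14);print(nm,a,ce,plane(c,[ce],14)[0].round(1),[np.round(x,1).tolist() for x in r[:2]],round(r[2],1))
c=cam('scene')
for a,ce,p in blob(c,(0,180,60),(4,255,255)):print('red',a,ce,plane(c,[ce],48).round())
E
```

```text
row [-1.6, 0.3, -1.2] [0.0001, -0.0004, 0.0278] |t 8.0 p [ 431.9 -287.6  148.8] f [ 0.2 -0.8  0.7] w 75.0
orange 3788 [255.3 194.8] [ 420.4 -302. ] [[418.4, -304.7], [97.5, 42.0]] 45.5
wood 2542 [257.6 122.9] [ 470.8 -251.8] [[468.8, -253.6], [53.7, 44.6]] 44.2
wood 2650 [399.7 132.8] [ 562.6 -351.2] [[562.2, -351.6], [44.9, 53.5]] 14.1
red 46 [333.8 164.9] [[573. 292.]]
red 191 [198.3 262.1] [[ 639. -206.]]
red 257 [339.6 277.8] [[872.  78.]]
red 2323 [441.2 367.7] [[1171.  135.]]
```

View pics/w3.png

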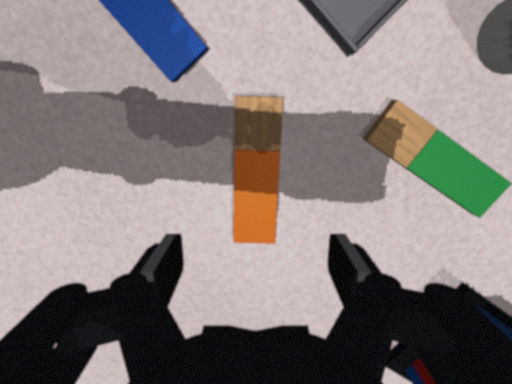

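The red cap stands in the tray. The orange board's corners are at about (235,97), (284,97), (275,243) and (234,243), bare end up. The green board is well clear of the right finger.

```bash
python3 - <<'E'
from fit import *
c=cam('wrist')
px=[[235,97],[284,97],[275,243],[234,243]]
J=[[-22.5,75,14],[22.5,75,14],[22.5,-75,14],[-22.5,-75,14]]
v,r=fit(c,px,J,(431,-289,-.785));print(v,np.degrees(v[2]),r.round(1).tolist())
v2,r=fit(c,np.array(px)[[1,0,3,2]],J,(431,-289,-.785));print(v2,r.round(1).tolist())
w=plane(c,px,14);print(w,w.mean(0))
E
```

```text
[ 435.21994526 -288.54563556   -0.78729002] -45.108395604589596 [[-0.1, -1.4], [-0.0, 0.1], [0.8, 1.3], [-0.4, 0.2]]
[ 450.17850422 -302.91188283   -0.76019554] [[-28.7, -0.6], [69.4, -0.4], [63.1, 0.9], [-20.1, 0.8]]
[[ 471.72050955 -220.62606199]
 [ 504.33938221 -251.50178661]
 [ 398.38353853 -355.74761261]
 [ 366.67135741 -325.693284  ]] [ 435.27869693 -288.3921863 ]
```

```bash
python3 -c "
from h import *
go(428,-295.5,2,-135.1)"
```

```text
row [-8.4, 2.6, 146.7] [0.0001, -0.0002, 0.0288] |t 8.15 p [ 431.9 -287.6  148.7] f [-0.2  0.1 -0. ] w 75.3
```

Emit:
carry_out:
  targets:
    - [-8.4,2.6,50,0,0,0.029]
    - [-8.4,2.6,100,0,0,0.029]
    - [-8.4,2.6,130,0,0,0.029]
    - [-8.4,2.6,142,0,0,0.029]
    - [-8.4,2.6,147,0,0,0.029]

```text
t: 8.78
eef_pos: [428.3, -295.8, 1.7]
eef_rot: [[0.709, 0.705, 0.0], [0.705, -0.709, -0.0], [-0.0, 0.001, -1.0]]
ft_force: [-0.0, 0.4, -0.3]
width: 75.0
finger_force: 0.0
```

Emit:
carry_out:
  targets:
    - [0,0,0,0,0,0]
    - [0,0,0,0,0,0]
    - [0,0,0,0,0,0]
    - [0,0,0,0,0,0]
    - [0,0,0,0,0,0]
  hand: 30
  grip_force: 40

```text
t: 9.4
eef_pos: [429.2, -296.4, 3.1]
eef_rot: [[0.709, 0.705, 0.003], [0.705, -0.709, -0.001], [0.001, 0.003, -1.0]]
ft_force: [1.6, 0.7, 6.6]
width: 43.7
finger_force: 42.3
```

Emit:
carry_out:
  targets:
    - [0,0,-15,0,0,0]
    - [0,0,-35,0,0,0]
    - [0,0,-60,0,0,0]
    - [0,0,-60,0,0,0]

```text
t: 9.9
eef_pos: [429.3, -296.6, 63.9]
eef_rot: [[0.709, 0.705, 0.004], [0.705, -0.709, -0.002], [0.001, 0.005, -1.0]]
ft_force: [-0.0, 0.4, -0.7]
width: 44.2
finger_force: 41.6
```

```bash
python3 -c "
from h import *
a=.0704;R=np.array([[np.cos(a),-np.sin(a)],[np.sin(a),np.cos(a)]])
# board centre target jig(-20,-25), grasp at board y -10
t=R@[-20,-35]+[594.3,181.4];print(t);go(*t,130,-86)
c=cam('wrist');cv2.imwrite('pics/w4.png',c['color'][:,:,::-1])"
```

```text
[576.81150631 145.07985974]
row [416.2, -208.8, -66.6] [0.0049, 0.0007, -0.8577] |t 9.9 p [ 429.3 -296.6   63.9] f [-0.   0.4 -0.7] w 44.2
```

View pics/w4.png

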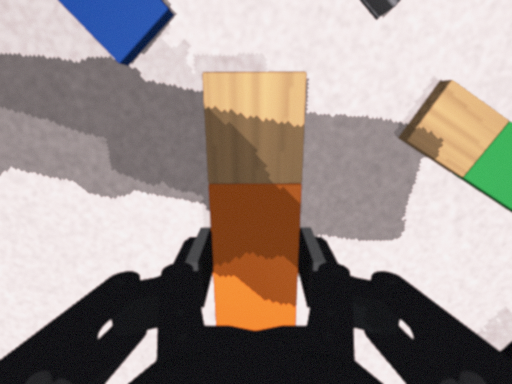

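The board is held level and square in the fingers, bare end forward. Carrying it over to the jig.

Emit:
carry_out:
  targets:
    - [30,-15,-35,0,0,-0.1]
    - [78,-39,-67,0,0,-0.28]
    - [130,-65,-67,0,0,-0.46]
    - [185,-93,-67,0,0,-0.64]
    - [240,-120,-67,0,0,-0.82]

```text
t: 10.58
eef_pos: [513.0, -39.0, 127.8]
eef_rot: [[-0.038, 0.999, -0.002], [0.999, 0.038, 0.0], [0.0, -0.002, -1.0]]
ft_force: [0.7, -0.5, 0.4]
width: 44.0
finger_force: 41.5
```

```bash
python3 -c "
from h import *
go(576.8,145,130,-86)"
```

```text
row [181.4, 70.8, -2.2] [-0.0016, -0.0004, -0.0318] |t 10.57 p [513.  -39.  127.8] f [ 0.7 -0.5  0.4] w 44.0
```

Emit:
carry_out:
  targets:
    - [50,20,-2,0,0,-0.03]
    - [105,41,-2,0,0,-0.03]
    - [155,61,-2,0,0,-0.03]
    - [181,71,-2,0,0,-0.03]
    - [181,71,-2,0,0,-0.03]

```text
t: 11.2
eef_pos: [577.6, 146.0, 128.7]
eef_rot: [[-0.068, 0.998, -0.003], [0.998, 0.068, 0.001], [0.001, -0.003, -1.0]]
ft_force: [-0.4, 0.4, -0.8]
width: 43.9
finger_force: 41.5
```

```bash
python3 - <<'E'
from h import *
go(576.8,145,17,-86)
c=cam('wrist');cv2.imwrite('pics/w5.png',c['color'][:,:,::-1])
np.savez('w5.npz',**{k:c[k] for k in('color','mtx','position','attitude')})
E
```

```text
row [-1.0, -0.5, 111.7] [-0.003, -0.001, -0.0016] |t 11.2 p [577.6 146.  128.7] f [-0.4  0.4 -0.8] w 43.9
```

View pics/w5.png

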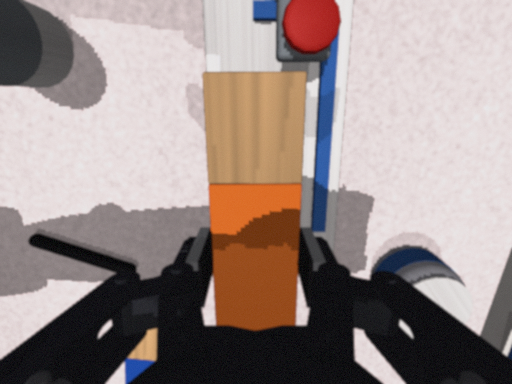

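Good overhead view, board held over the bed. The fence end is at about (313–326,231), the end stop corner at (253,20), and the stamp head at (311,22).

```bash
python3 - <<'E'
from fit import *
c=dict(np.load('w5.npz'))
for a,ce,p in blob(c,(100,120,40),(128,255,255),amin=60):
    print(a,ce,p.min(0),p.max(0),cv2.boxPoints(cv2.minAreaRect(p.astype(np.float32))).round(1).tolist() if a<3000 else '')
for a,ce,p in blob(c,(0,150,80),(4,255,255),amin=200):print('red',a,ce,p.min(0),p.max(0))
hsv=cv2.cvtColor(c['color'],cv2.COLOR_RGB2HSV)
for r in(15,40,60):print('row',r,'near edge',[(x,int(hsv[r,x,1]),int(hsv[r,x,2])) for x in range(200,212,1)])
for r in(30,50,100):print('far',r,[(x,int(hsv[r,x,1]),int(hsv[r,x,2])) for x in range(342,358,1)])
b=[q for q in blob(c,(100,120,40),(128,255,255),amin=60) if 300<q[1][0]<345][0][2]
for r in(80,120,160,200,225):print(r,b[b[:,1]==r][:,0].min(),b[b[:,1]==r][:,0].max())
E
```

```text
433 [265.    9.8] [254   0] [276  19] [[254.0, 0.0], [276.0, 0.0], [276.0, 19.0], [254.0, 19.0]]
2437 [323.6 137.6] [312  37] [337 230] [[309.3999938964844, 229.8000030517578], [322.6000061035156, 36.099998474121094], [337.20001220703125, 37.099998474121094], [323.8999938964844, 230.6999969482422]]
746 [404.4 259.3] [376 249] [440 273] [[372.6000061035156, 257.0], [435.3999938964844, 242.0], [440.20001220703125, 261.8999938964844], [377.3999938964844, 277.0]]
423 [135.5 368.5] [124 358] [154 383] [[124.0, 358.0], [154.0, 358.0], [154.0, 383.0], [124.0, 383.0]]
red 2432 [310.7  23.5] [283   0] [339  51]
row 15 near edge [(200, 19, 201), (201, 19, 192), (202, 17, 178), (203, 13, 173), (204, 8, 188), (205, 6, 202), (206, 5, 212), (207, 5, 213), (208, 6, 215), (209, 7, 211), (210, 6, 211), (211, 6, 211)]
row 40 near edge [(200, 18, 204), (201, 17, 206), (202, 22, 201), (203, 17, 191), (204, 11, 182), (205, 9, 191), (206, 5, 201), (207, 5, 208), (208, 7, 214), (209, 7, 214), (210, 7, 212), (211, 6, 210)]
row 60 near edge [(200, 10, 231), (201, 12, 231), (202, 11, 229), (203, 14, 226), (20
[... 251 characters left out ...]
, 5, 220), (351, 12, 220), (352, 12, 225), (353, 11, 228), (354, 12, 228), (355, 12, 229), (356, 11, 228), (357, 13, 227)]
far 50 [(342, 2, 234), (343, 3, 232), (344, 3, 232), (345, 2, 231), (346, 4, 231), (347, 4, 228), (348, 5, 220), (349, 11, 211), (350, 17, 214), (351, 15, 224), (352, 13, 228), (353, 12, 228), (354, 12, 226), (355, 15, 225), (356, 16, 226), (357, 15, 224)]
far 100 [(342, 4, 231), (343, 4, 229), (344, 6, 221), (345, 10, 209), (346, 16, 211), (347, 16, 222), (348, 14, 226), (349, 12, 227), (350, 12, 227), (351, 14, 226), (352, 12, 225), (353, 15, 225), (354, 16, 223), (355, 14, 224), (356, 13, 227), (357, 13, 227)]
80 320 334
120 318 331
160 316 328
200 314 325
225 312 324
```

```bash
python3 - <<'E'
from fit import *
c=dict(np.load('w5.npz'))
X=[(-60,12,(203.5,15)),(-60,12,(204.2,40)),(-60,12,(205.7,60)),(60,12,(350.5,30)),(60,12,(349,50)),(60,12,(345.2,100)),
(47,22,(334.5,80)),(47,22,(331.5,120)),(47,22,(328.5,160)),(47,22,(325.5,200)),(35,12,(319.5,80)),(35,12,(317.5,120)),(35,12,(315.5,160)),(35,12,(313.5,200)),(-20,12,(253.5,15))]
Y=[(-80,22,(318,230.5)),(100,12,(260,19.5)),(100,12,(275,19.5))]
def inv(v,w): 
    a=v[2];d=np.array(w)-v[:2];return np.array([np.cos(a)*d[0]+np.sin(a)*d[1],-np.sin(a)*d[0]+np.cos(a)*d[1]])
f=lambda v:[inv(v,plane(c,p,z)[0])[0]-x for x,z,p in X]+[inv(v,plane(c,p,z)[0])[1]-y for y,z,p in Y]
r=least_squares(f,(594,181,.07),loss='soft_l1');print(r.x,np.degrees(r.x[2]),np.round(f(r.x),1))
px=[[203,72],[306,72],[301,183],[209,183]]
w=plane(c,px,128.7-3+14);print('board bare end corners in jig',[inv(r.x,q).round(1).tolist() for q in w])
E
```

```text
[5.94042075e+02 1.81434459e+02 7.11177622e-02] 4.074747619763795 [ 0.8  0.4  0.8 -1.5 -1.3 -1.  -1.  -1.1 -1.2 -1.3  1.   1.2  1.6  1.9
  0.5  0.3 -0.1 -0.2]
board bare end corners in jig [[-40.1, 50.0], [3.6, 49.8], [3.6, 0.9], [-40.0, 0.9]]
```

Emit:
carry_out:
  targets:
    - [-1,0,50,0,0,0]
    - [-1,0,85,0,0,0]
    - [-1,0,103,0,0,0]
    - [-1,0,110,0,0,0]
    - [-1,0,112,0,0,0]

```text
t: 11.88
eef_pos: [579.5, 140.6, 19.4]
eef_rot: [[-0.061, 0.998, 0.002], [0.998, 0.061, 0.0], [0.0, 0.002, -1.0]]
ft_force: [0.4, 0.9, -0.7]
width: 43.7
finger_force: 41.5
```

Emit:
carry_out:
  targets:
    - [0,0,1,0,0,0]
    - [0,0,1,0,0,0]

```text
t: 12.12
eef_pos: [579.5, 141.3, 18.7]
eef_rot: [[-0.062, 0.998, 0.002], [0.998, 0.062, 0.001], [0.001, 0.002, -1.0]]
ft_force: [0.5, -0.1, -0.4]
width: 43.6
finger_force: 41.5
```

Emit:
carry_out:
  targets:
    - [0,0,2,0,0,0]
    - [0,0,3,0,0,0]
    - [0,0,4,0,0,0]
    - [0,0,4,0,0,0]

```text
t: 12.62
eef_pos: [578.9, 141.2, 15.1]
eef_rot: [[-0.062, 0.998, 0.0], [0.998, 0.062, 0.001], [0.001, 0.0, -1.0]]
ft_force: [-3.4, -0.7, 8.0]
width: 43.5
finger_force: 42.4
```

Emit:
carry_out:
  targets:
    - [0,0,0,0,0,0]
    - [0,0,0,0,0,0]
    - [0,0,0,0,0,0]
    - [0,0,-20,0,0,0]
    - [0,0,-60,0,0,0]
  hand: 58

```text
t: 13.25
eef_pos: [576.7, 140.8, 72.2]
eef_rot: [[-0.062, 0.998, -0.005], [0.998, 0.062, -0.002], [-0.001, -0.005, -1.0]]
ft_force: [0.2, 0.6, 0.6]
width: 57.9
finger_force: 0.0
```

```bash
cat >> h.py <<'E'
JIG=(594.0,181.4,.0711)
def j2w(x,y):
    a=JIG[2];return np.array([np.cos(a)*x-np.sin(a)*y+JIG[0],np.sin(a)*x+np.cos(a)*y+JIG[1]])
def w2j(w):
    a=JIG[2];d=np.atleast_2d(w)-JIG[:2];return np.c_[np.cos(a)*d[:,0]+np.sin(a)*d[:,1],-np.sin(a)*d[:,0]+np.cos(a)*d[:,1]]
def gj(x,y,z,yaw=-90):
    s=robot.observe();print('now jig',w2j(s['eef_pos'][:2]).round(1),end=' ');go(*j2w(x,y),z,yaw+np.degrees(JIG[2]))
E
python3 - <<'E'
from h import *
gj(-62,-30,95)
c=cam('wrist');cv2.imwrite('pics/w6.png',c['color'][:,:,::-1])
for nm,lo,hi in(('orange',(4,180,60),(16,255,255)),('wood',(10,70,60),(22,178,240))):
    for a,ce,p in blob(c,lo,hi,amin=800):
        r=rect(c,p,26);b=cv2.boxPoints(r);print(nm,a,ce,w2j(b).round(1).tolist(),round(r[2],1))
E
```

```text
now jig [[-20.1 -39.3]] row [8.9, -42.1, -22.6] [-0.0052, 0.0012, -0.009] |t 13.25 p [576.7 140.8  72.2] f [0.2 0.6 0.6] w 57.9
orange 7640 [258.5 221.4] [[-38.5, -4.7], [-39.0, -102.3], [3.9, -102.6], [4.4, -4.9]] 3.8
wood 5523 [258.4 119. ] [[-38.9, 45.2], [-39.3, -4.0], [4.9, -4.3], [5.3, 44.9]] 3.6
wood 1107 [122.8 368.9] [[-155.0, -166.7], [-155.0, -199.5], [-111.3, -199.6], [-111.2, -166.8]] 3.9
```

```bash
python3 - <<'E'
from h import *
gj(-68,-29,17)
E
```

```text
now jig [[-14.9 -39. ]] row [9.4, -53.7, 62.0] [0.0076, -0.0014, -0.0092] |t 13.3 p [581.9 141.4  79.3] f [ 1.3 -0.1  3.9] w 58.0
```

Emit:
carry_out:
  targets:
    - [9,-50,0,0,0,-0.009]
    - [9,-50,0,0,0,-0.009]
    - [9,-50,0,0,0,-0.009]
    - [9,-50,0,0,0,-0.009]
  hand: 0

```text
t: 13.8
eef_pos: [529.9, 146.8, 74.1]
eef_rot: [[-0.071, 0.998, 0.002], [0.998, 0.071, -0.0], [-0.0, 0.002, -1.0]]
ft_force: [-0.6, 0.2, -0.4]
width: -0.2
finger_force: 0.0
```

```bash
python3 - <<'E'
from h import *
gj(-68,-29,17)
E
```

```text
now jig [[-66.4 -30. ]] row [1.0, -1.7, 57.1] [0.0022, 0.0002, -0.0004] |t 13.8 p [529.9 146.8  74.1] f [-0.6  0.2 -0.4] w -0.2
```

Emit:
carry_out:
  targets:
    - [1,-1,25,0,0,0]
    - [1,-1,45,0,0,0]
    - [1,-1,55,0,0,0]
    - [1,-1,57,0,0,0]
    - [1,-1,57,0,0,0]

```text
t: 14.42
eef_pos: [528.1, 147.8, 17.2]
eef_rot: [[-0.071, 0.997, 0.001], [0.997, 0.071, 0.0], [0.0, 0.001, -1.0]]
ft_force: [-0.3, 0.0, -0.8]
width: 0.3
finger_force: 0.0
```

Emit:
carry_out:
  targets:
    - [0,6,0,0,0,0]
    - [0,12,0,0,0,0]
    - [0,18,0,0,0,0]
    - [0,24,0,0,0,0]
    - [0,30,0,0,0,0]

```text
t: 15.05
eef_pos: [557.1, 150.0, 16.9]
eef_rot: [[-0.071, 0.997, -0.001], [0.997, 0.071, 0.0], [0.0, -0.001, -1.0]]
ft_force: [-3.2, -0.4, 5.0]
width: 0.1
finger_force: 2.2
```

```bash
python3 - <<'E'
from h import *
gj(-24.5,-29,17)
c=cam('wrist')
for nm,lo,hi in(('orange',(4,180,60),(16,255,255)),('wood',(10,70,60),(22,178,240))):
    for a,ce,p in blob(c,lo,hi,amin=800):
        r=rect(c,p,26);b=cv2.boxPoints(r);print(nm,a,ce,w2j(b).round(1).tolist(),round(r[2],1))
E
```

```text
now jig [[-39.  -28.7]] row [-0.3, 14.5, -0.1] [-0.0009, -0.0002, -0.0] |t 15.05 p [557.1 150.   16.9] f [-3.2 -0.4  5. ] w 0.1
orange 5830 [323.9 236.4] [[-26.6, -4.3], [-26.5, -49.3], [17.9, -49.3], [17.9, -4.3]] 4.1
wood 10119 [328.6 149. ] [[-26.5, 45.5], [-26.7, -4.1], [18.0, -4.3], [18.2, 45.3]] 3.9
```

Emit:
carry_out:
  targets:
    - [0,5,0,0,0,0]
    - [0,10,0,0,0,0]
    - [0,13,0,0,0,0]
    - [0,15,0,0,0,0]
    - [0,16,0,0,0,0]

```text
t: 15.72
eef_pos: [573.0, 151.2, 16.8]
eef_rot: [[-0.071, 0.997, -0.001], [0.997, 0.071, 0.0], [0.0, -0.001, -1.0]]
ft_force: [-2.9, -0.0, 4.7]
width: -0.1
finger_force: 2.6
```

Emit:
carry_out:
  targets:
    - [0,1,0,0,0,0]
    - [0,2,0,0,0,0]
    - [0,3,0,0,0,0]
    - [0,3,0,0,0,0]

```text
t: 16.23
eef_pos: [573.6, 151.1, 16.8]
eef_rot: [[-0.071, 0.997, -0.006], [0.997, 0.071, -0.0], [0.0, -0.006, -1.0]]
ft_force: [-7.6, -1.3, 9.9]
width: -0.2
finger_force: 5.4
```

```bash
cat > look.py <<'E'
from h import *
def look():
    c=cam('wrist')
    for nm,lo,hi in(('orange',(4,180,60),(16,255,255)),('wood',(10,70,60),(22,178,240))):
        for a,ce,p in blob(c,lo,hi,amin=800):
            r=rect(c,p,26);b=cv2.boxPoints(r);print(nm,a,ce,w2j(b).round(1).tolist(),round(r[2],1))
    return c
E
python3 -c "
from look import *
gj(12.5,-130,60);look()"
```

```text
now jig [[-22.5 -28.8]] row [-101.2, 34.8, -43.5] [-0.0056, -0.0002, 0.0001] |t 16.23 p [573.6 151.1  16.8] f [-7.6 -1.3  9.9] w -0.2
orange 5856 [323.9 236.4] [[-10.3, -4.3], [-10.2, -49.2], [34.1, -49.1], [34.0, -4.2]] 4.2
wood 10229 [328.  148.6] [[-10.4, 45.9], [-10.7, -4.0], [34.2, -4.2], [34.5, 45.7]] 3.8
```

Emit:
carry_out:
  targets:
    - [0,-8,0,0,0,0]
    - [0,-10,-40,0,0,0]
    - [-55,10,-45,0,0,0]
    - [-102,35,-45,0,0,0]
    - [-102,35,-45,0,0,0]

```text
t: 16.9
eef_pos: [620.9, 43.6, 62.1]
eef_rot: [[-0.061, 0.998, 0.004], [0.998, 0.061, -0.006], [-0.006, 0.004, -1.0]]
ft_force: [-0.5, -0.4, -1.4]
width: 0.1
finger_force: 0.0
```

```bash
python3 -c "
from look import *
gj(12.5,-130,17);look()"
```

```text
now jig [[  17.  -139.3]] row [9.6, -4.8, 45.0] [0.004, 0.0064, -0.01] |t 16.9 p [620.9  43.6  62.1] f [-0.5 -0.4 -1.4] w 0.1
orange 12019 [245.   77.8] [[-8.9, -15.2], [-8.7, -103.3], [34.6, -103.2], [34.4, -15.1]] 4.2
wood 3782 [ 55.1 296.8] [[-155.3, -229.7], [-108.0, -235.6], [-101.2, -181.0], [-148.5, -175.1]] 87.0
```

Emit:
carry_out:
  targets:
    - [0,0,10,0,0,0]
    - [0,0,20,0,0,0]
    - [0,0,20,0,0,0]

```text
t: 17.32
eef_pos: [616.5, 53.6, 39.8]
eef_rot: [[-0.073, 0.997, -0.004], [0.997, 0.073, 0.0], [0.001, -0.004, -1.0]]
ft_force: [0.5, 0.8, -0.1]
width: -0.2
finger_force: 0.0
```

```bash
python3 -c "
from look import *
gj(12.5,-128,17)"
```

```text
now jig [[  13.4 -129.1]] row [1.1, -0.8, 22.8] [-0.0035, -0.0005, 0.0021] |t 17.32 p [616.5  53.6  39.8] f [ 0.5  0.8 -0.1] w -0.2
```

Emit:
carry_out:
  targets:
    - [1,-1,15,0,0,0]
    - [1,-1,22,0,0,0]
    - [1,-1,23,0,0,0]
    - [1,-1,23,0,0,0]

```text
t: 17.82
eef_pos: [617.4, 52.9, 18.8]
eef_rot: [[-0.071, 0.997, 0.0], [0.997, 0.071, -0.0], [-0.0, 0.0, -1.0]]
ft_force: [0.1, 0.8, -0.5]
width: -0.0
finger_force: 0.0
```

Emit:
carry_out:
  targets:
    - [8,0,0,0,0,0]
    - [14,0,0,0,0,0]
    - [20,0,0,0,0,0]
    - [26,0,0,0,0,0]
    - [32,0,0,0,0,0]

```text
t: 18.45
eef_pos: [614.9, 85.2, 18.8]
eef_rot: [[-0.071, 0.997, 0.0], [0.997, 0.071, -0.0], [-0.0, 0.0, -1.0]]
ft_force: [-0.0, -0.7, 0.0]
width: 0.3
finger_force: 0.3
```

```bash
python3 -c "
from look import *
gj(12.5,-61,17);look()"
```

```text
now jig [[ 14.  -97.4]] row [36.4, -1.5, 1.7] [0.0001, 0.0002, -0.0001] |t 18.45 p [614.9  85.2  18.8] f [-0.  -0.7  0. ] w 0.3
orange 20952 [250.5 111.9] [[-9.3, 12.3], [-9.0, -86.8], [34.7, -86.7], [34.4, 12.4]] 4.3
```

Emit:
carry_out:
  targets:
    - [7,-1,0,0,0,0]
    - [14,-1,0,0,0,0]
    - [21,-1,0,0,0,0]
    - [28,-1,0,0,0,0]
    - [33,-1,0,0,0,0]

```text
t: 19.12
eef_pos: [611.5, 118.5, 18.7]
eef_rot: [[-0.072, 0.997, 0.0], [0.997, 0.072, 0.0], [0.0, 0.0, -1.0]]
ft_force: [-0.3, -0.3, 0.9]
width: -0.1
finger_force: 0.3
```

Emit:
carry_out:
  targets:
    - [2,0,0,0,0,0]
    - [4,0,0,0,0,0]
    - [5,0,0,0,0,0]
    - [6,0,0,0,0,0]
    - [6,0,0,0,0,0]

```text
t: 19.75
eef_pos: [611.4, 121.7, 18.7]
eef_rot: [[-0.07, 0.998, 0.0], [0.998, 0.07, -0.002], [-0.002, 0.0, -1.0]]
ft_force: [0.4, -4.3, -0.1]
width: 0.0
finger_force: 2.3
```

```bash
python3 -c "
from look import *
gj(12.5,-61,17);look()"
```

```text
now jig [[ 13.1 -60.8]] row [-0.2, -0.6, 1.7] [0.0002, 0.0023, -0.0014] |t 19.75 p [611.4 121.7  18.7] f [ 0.4 -4.3 -0.1] w 0.0
orange 21114 [250.6 112.2] [[-10.2, 48.8], [-9.9, -50.2], [33.8, -50.1], [33.5, 48.9]] 4.2
```

Emit:
carry_out:
  targets:
    - [-10,0,0,0,0,0]
    - [-14,-20,-45,0,0,0]
    - [10,-70,-50,0,0,0]
    - [60,-84,-50,0,0,0]
    - [60,-84,-50,0,0,0]

```text
t: 20.42
eef_pos: [519.8, 186.1, 68.7]
eef_rot: [[-0.082, 0.997, -0.003], [0.997, 0.082, 0.007], [0.007, -0.002, -1.0]]
ft_force: [0.5, -0.6, 0.9]
width: 0.1
finger_force: 0.0
```

Emit:
carry_out:
  targets:
    - [0,0,0,0,0,0]
    - [0,0,0,0,0,0]

```text
t: 20.68
eef_pos: [523.7, 176.5, 68.8]
eef_rot: [[-0.069, 0.998, 0.001], [0.998, 0.069, -0.0], [-0.0, 0.0, -1.0]]
ft_force: [0.3, 0.4, -0.0]
width: 0.1
finger_force: 0.0
```

```bash
python3 -c "
from look import *
gj(-35,0,17);look()"
```

```text
now jig [[-70.4   0.1]] row [-0.0, 35.4, 51.8] [0.0005, 0.0002, -0.0021] |t 20.68 p [523.7 176.5  68.8] f [ 0.3  0.4 -0. ] w 0.1
orange 9033 [371.4 203.8] [[-13.7, 49.4], [-13.6, -50.4], [32.8, -50.3], [32.7, 49.5]] 4.2
wood 3963 [371.  101.3] [[-14.1, 98.6], [-14.2, 49.4], [33.0, 49.4], [33.1, 98.5]] 4.0
```

Emit:
carry_out:
  targets:
    - [0,10,25,0,0,-0.002]
    - [0,20,45,0,0,-0.002]
    - [0,30,51,0,0,-0.002]
    - [0,34,51,0,0,-0.002]
    - [0,36,51,0,0,-0.002]

```text
t: 21.35
eef_pos: [560.0, 180.0, 18.6]
eef_rot: [[-0.072, 0.997, 0.002], [0.997, 0.072, 0.0], [0.0, 0.002, -1.0]]
ft_force: [-0.4, -0.3, -0.2]
width: -0.2
finger_force: 0.0
```

Emit:
carry_out:
  targets:
    - [0,4,0,0,0,0]
    - [0,8,0,0,0,0]
    - [0,11,0,0,0,0]
    - [0,13,0,0,0,0]
    - [0,15,0,0,0,0]

```text
t: 21.98
eef_pos: [571.6, 181.2, 17.7]
eef_rot: [[-0.073, 0.997, -0.005], [0.997, 0.073, -0.0], [0.0, -0.005, -1.0]]
ft_force: [-7.9, -1.4, 8.2]
width: 0.1
finger_force: 5.0
```

```bash
python3 -c "
from look import *
gj(-22.5,0,17);look()"
```

```text
now jig [[-22.4   1.4]] row [-1.4, -0.1, 0.7] [-0.0054, -0.0002, 0.0022] |t 21.98 p [571.6 181.2  17.7] f [-7.9 -1.4  8.2] w 0.1
orange 10090 [323.7 211.7] [[-10.5, 49.0], [-10.2, -19.6], [34.1, -19.4], [33.9, 49.1]] 4.3
wood 4414 [306.4 111.1] [[-11.0, 98.3], [-10.7, 48.9], [33.9, 49.1], [33.6, 98.5]] 4.4
```

Emit:
carry_out:
  targets:
    - [0,-10,0,0,0,0]
    - [0,-30,-40,0,0,0]
    - [0,-50,-80,0,0,0]
    - [0,-50,-80,0,0,0]
    - [0,-50,-80,0,0,0]

```text
t: 22.65
eef_pos: [524.0, 177.8, 97.4]
eef_rot: [[-0.073, 0.997, 0.0], [0.997, 0.073, 0.0], [0.0, 0.0, -1.0]]
ft_force: [-1.0, -0.3, -0.6]
width: -0.2
finger_force: 0.0
```

```bash
python3 - <<'E'
from look import *
gj(12.5,80,130)
c=look();u=proj(c,np.array([[*j2w(x,y),z] for x,y,z in[(-20,100,12),(-10,100,12),(-10,100,26),(-10,75,26)]]));print(u.round(1))
x,y=u[1].round().astype(int);x0=max(x-50,0);y0=max(y-40,0)
im=c['color'][y0:y0+80,x0:x0+110,::-1];print(x0,y0)
cv2.imwrite('pics/w7.png',cv2.resize(im,None,fx=7,fy=7,interpolation=cv2.INTER_CUBIC))
E
```

```text
now jig [[-70.1   1.4]] row [78.4, 82.8, -32.6] [0.0004, -0.0003, 0.0022] |t 22.65 p [524.  177.8  97.4] f [-1.  -0.3 -0.6] w -0.2
orange 6875 [357.9 193.9] [[-12.2, 49.6], [-12.0, -49.6], [33.6, -49.5], [33.4, 49.7]] 4.2
wood 2687 [355.9 105.1] [[-12.9, 98.4], [-12.7, 48.8], [33.7, 48.9], [33.6, 98.5]] 4.2
[[323.1  62.9]
 [336.8  63. ]
 [342.4  60.5]
 [339.2  98.7]]
287 23
```

View pics/w7.png

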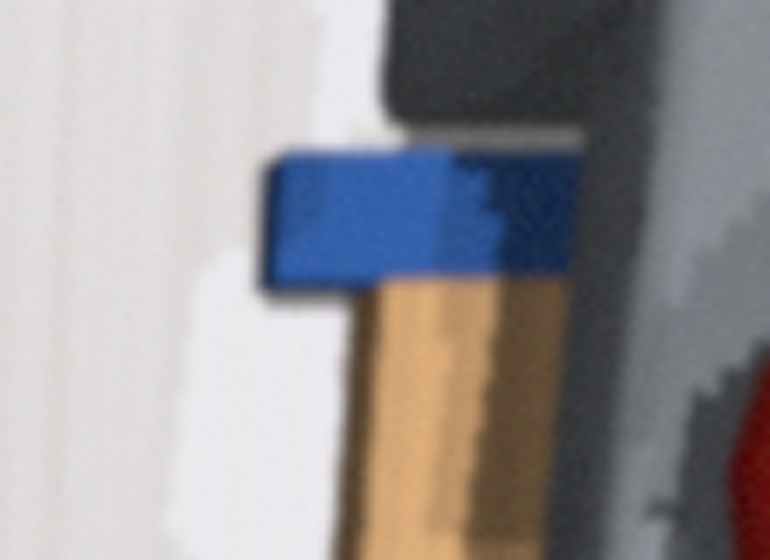

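The wood end meets the blue stop with no gap (crop row ~277), square. Now to the stamp.

Emit:
carry_out:
  targets:
    - [0,0,-38,0,0,0]
    - [40,40,-38,0,0,0]
    - [78,83,-38,0,0,0]
    - [78,83,-38,0,0,0]
    - [78,83,-38,0,0,0]

```text
t: 23.32
eef_pos: [600.5, 260.1, 133.5]
eef_rot: [[-0.072, 0.997, -0.003], [0.997, 0.072, -0.003], [-0.003, -0.003, -1.0]]
ft_force: [0.7, -0.3, 0.1]
width: 0.0
finger_force: 0.0
```

Emit:
carry_out:
  targets:
    - [0,0,0,0,0,0]
    - [0,0,0,0,0,0]

```text
t: 23.58
eef_pos: [601.0, 260.3, 136.2]
eef_rot: [[-0.071, 0.997, 0.0], [0.997, 0.071, 0.0], [0.0, 0.0, -1.0]]
ft_force: [0.3, 0.0, -0.8]
width: -0.3
finger_force: 0.0
```

```bash
python3 -c "
from look import *
gj(12.5,80,100)
c=cam('wrist')
for b in blob(c,(0,150,60),(4,255,255),amin=100):print(b[0],b[1],w2j(plane(c,[b[1]],100)).round(1))"
```

```text
now jig [[12.5 78.2]] row [1.8, -0.0, 36.2] [0.0002, -0.0002, 0.0002] |t 23.57 p [601.  260.3 136.2] f [ 0.3  0.  -0.8] w -0.3
1324 [253.4 207.6] [[12.1 82.8]]
207 [501.6 354.6] [[206.9 -40.5]]
```

Emit:
carry_out:
  targets:
    - [2,0,15,0,0,0]
    - [2,0,28,0,0,0]
    - [2,0,36,0,0,0]
    - [2,0,40,0,0,0]
    - [2,0,44,0,0,0]

```text
t: 24.25
eef_pos: [600.6, 263.5, 92.0]
eef_rot: [[-0.073, 0.997, -0.001], [0.997, 0.073, 0.0], [0.0, -0.001, -1.0]]
ft_force: [-3.3, 0.4, 4.4]
width: -0.1
finger_force: 2.3
```

Emit:
carry_out:
  targets:
    - [0,0,3,0,0,0]
    - [0,0,6,0,0,0]
    - [0,0,9,0,0,0]
    - [0,0,11,0,0,0]
    - [0,0,11,0,0,0]

```text
t: 24.88
eef_pos: [601.0, 263.6, 87.9]
eef_rot: [[-0.073, 0.997, 0.001], [0.997, 0.073, 0.003], [0.003, 0.001, -1.0]]
ft_force: [-12.8, -3.9, 30.2]
width: -0.1
finger_force: 15.1
```

Bottomed out at z = 87.9 with 30 N. A short hold, then lift.

Emit:
carry_out:
  targets:
    - [0,0,0,0,0,0]
    - [0,0,-5,0,0,0]
    - [0,0,-15,0,0,0]
    - [0,0,-30,0,0,0]
    - [0,0,-60,0,0,0]

```text
t: 25.5
eef_pos: [600.3, 263.0, 139.6]
eef_rot: [[-0.073, 0.997, -0.002], [0.997, 0.073, -0.002], [-0.002, -0.003, -1.0]]
ft_force: [0.0, 0.2, 0.0]
width: 0.2
finger_force: 0.0
```

Emit:
carry_out:
  targets:
    - [-75,-83,-20,0,0,0]
    - [-75,-83,-20,0,0,0]
    - [-75,-83,-20,0,0,0]
    - [-75,-83,-20,0,0,0]
    - [-75,-83,-20,0,0,0]

```text
t: 26.12
eef_pos: [524.6, 184.1, 160.6]
eef_rot: [[-0.075, 0.997, 0.001], [0.997, 0.075, 0.0], [0.0, 0.001, -1.0]]
ft_force: [0.2, -1.1, 0.2]
width: 0.1
finger_force: 0.0
```

```bash
python3 - <<'E'
from look import *
gj(0,0,150)
c=look();u=proj(c,np.array([[*j2w(*p),26] for p in[(-10,50),(-10,-50),(35,-50)]]));print(u.round(1))
y0=20;im=c['color'][y0:y0+250,200:450,::-1];cv2.imwrite('pics/w8.png',cv2.resize(im,None,fx=2.4,fy=2.4,interpolation=cv2.INTER_CUBIC))
c=cam('scene')
for a,ce,p in blob(c,(0,180,60),(4,255,255)):print('red',a,ce)
E
```

```text
now jig [[-69.    7.6]] row [-7.9, 69.0, 10.6] [0.001, -0.0001, 0.0038] |t 26.12 p [524.6 184.1 160.6] f [ 0.2 -1.1  0.2] w 0.1
orange 4153 [334.8 181. ] [[-11.3, 48.4], [-10.8, -49.3], [33.8, -49.1], [33.3, 48.7]] 4.4
wood 1330 [331.1 112.9] [[-11.9, 98.4], [-11.7, 48.4], [33.7, 48.6], [33.5, 98.6]] 4.3
[[316.6 133.4]
 [310.3 229.6]
 [353.1 229.8]]
red 53 [333.6 165. ]
red 191 [198.5 262.1]
red 250 [339.8 277.7]
red 2149 [442.7 368. ]
```

View pics/w8.png

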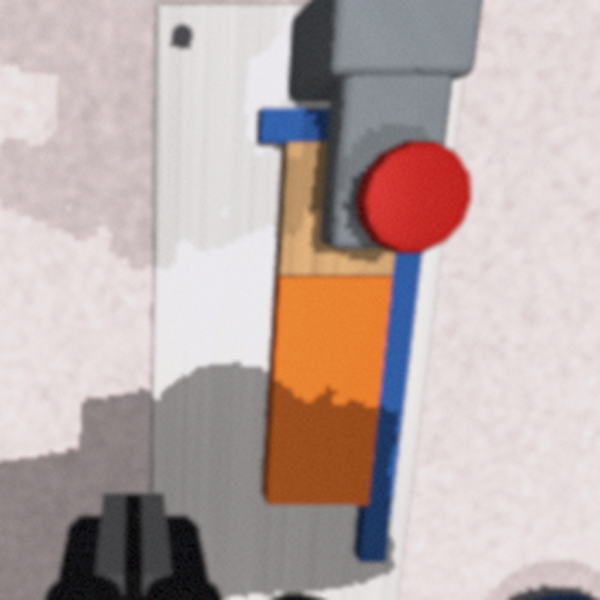

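The board lies flush against the fence and the end stop, the stamp head is back up, and the red cap's blob is still in the tray. Handing in.

```bash
python3 -c "
from bench import robot
print(robot.close_job())"
```

```text
the job is handed in; nothing more can be done
None
```

I moved the red cap into the tray, seated the orange board against both stops, pressed the stamp to its stop and let it spring back. The job was handed in at about 26 s of the 72 s limit; the hand-in returned no verdict.

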